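# Start a spin on the bench centrifuge

### The job

Start a spin on the small bench centrifuge: press the far half of the rocker on its sloping front panel all the way down to switch it on, then push the half-open lid down from above until it is fully shut, and then press the round start key at the right-hand end of the panel all the way in and let it come back up. Keep to that order, because the lid latch needs power and the rotor must not start with the lid open. Use the closed fingertips only: grasp and lift nothing, do not raise the lid or reach under it, do not press the other two keys, and leave everything standing around where it is.

Things in the scene. Friction and masses are not known exactly. Their poses are not given: they have to be found in the camera images.
- centrifuge: White bench centrifuge, fixed to the bench: 240 deep (its x) by 225 wide (its y) by 128 mm high with the lid shut. Origin at the centre of its underside, x to its back (hinge side), y to its left as its user sees it, z up; its front (-x) roughly faces the robot. Behind the sloping panel is a level deck 105 mm high with the rotor bowl, under the lid.
- panel_edge (a point): Middle of the control panel's front lower edge. The panel is a plane over the front 75 mm and full width of the centrifuge, rising 0.5 rad from level, from 64 mm high here to 105 mm. Axes: x up the slope, y the centrifuge's y, z the outward normal. On it, left to right: black rocker (y +78 mm), oblong release key (+24), oblong stop key (-26), round start key (-78).
- rocker (a joint): Mains rocker, black, 34 long up the slope by 22 mm wide, V-shaped top, on an axis along the centrifuge's y. rad: 0 = off (far half raised, near half parallel to the panel), 0.40 = on (far half pressed down, parallel to the panel and 5.5 mm above it). It is stiff: it takes about 3 N at the far half and stays where it is left, so press it right down to its stop.
- rocker_far_half (a point): Point on the top face of the rocker's far (upper) half, 12 mm from the rocker's axis along that face. Moves with the rocker: about 10 mm above the panel when off, 5.5 mm when on. Its axes are the rocker's: x up the slope, y the centrifuge's y; when off, z is the panel's outward normal.
- lid (a joint): Lid angle, rad: 0 = fully shut, grows as it opens, up to 1.2; starts half open. A stiff hinge: it stays where it is left and needs about 3 N at the front to push down.
- lid_hinge (a point): Middle of the lid's hinge axis, at the back of the deck (105 mm behind the centrifuge's centre, 105 mm up); axis along the centrifuge's y, axes those of the centrifuge.
- lid_push (a point): Point on the lid's flat top, mid-width, 120 mm from the hinge axis along the lid and 23 mm above its hinge plane; moves with the lid. Lid: white slab 150 mm from hinge to front edge, 212 wide, 23 thick, a round window flush in its top, a grey liner underneath. Axes: z normal to the lid's top, x along the lid to the hinge.
- start_key (a joint): Start key travel, m: 0 = up, 0.005 = fully in. Spring return, about 1.5 N at the start to 5 N fully in; moves along the panel's normal.
- start_key_top (a point): Centre of the top face of the start key: the only round key, 29 mm across, standing 9 mm out of the panel, in a black ring 37 mm across. Axes: x up the slope, y the centrifuge's y, z the panel's outward normal.
- stop_key (a joint): Stop key travel, m: 0 = up, 0.004 = fully in; spring key, 4 N. Not to be pressed.
- stop_key_top (a point): Centre of the top face of the stop key, oblong, 13 up the slope by 17 mm wide, 6 mm proud, next to the start key (52 mm centre to centre).
- release_key (a joint): Lid release key travel, m: 0 = up, 0.004 = fully in; spring key, 4 N. Not to be pressed.
- release_key_top (a point): Centre of the top face of the lid release key, oblong, 13 by 17 mm, 6 mm proud, next to the rocker (54 mm centre to centre).
- tube_rack: Bystander, loose: white microtube rack with capped tubes, 116 (its x) by 72 by 47 mm high, origin centre of underside, on the bench left of the centrifuge.
- staining_jar: Bystander, loose: square glass staining jar with a round white cap, 52 by 52 by 86 mm high, origin centre of underside.
- oil_bottle: Bystander, loose: small amber immersion oil bottle, 30 mm across, 72 mm high, origin centre of underside, in front of the centrifuge.
- tally_counter: Bystander, loose: round steel hand tally counter lying on its back, 46 mm across, 32 mm high, origin centre of underside, in front of the centrifuge.
- slide_box: Bystander, loose: grey flat slide box, 142 (its x) by 86 by 33 mm high, origin centre of underside, right of the centrifuge.
- petri_dish: Bystander, loose: clear petri dish, 92 mm across, 16 mm high, origin centre of underside, left beyond the tube rack.
- beaker: Bystander, loose: small glass beaker, 52 mm across, 60 mm high, origin centre of underside.

How it is judged (in metres and radians):
On the way, in this order (a step that is already met when the one before it is completed fails the run):
1. the rocker is switched on: far half pressed fully down (value of joint rocker above 0.35 rad), for 0.1 s.
2. the lid is pushed fully shut (value of joint lid below 0.02 rad), for 0.2 s.
3. the start key is pressed in (value of joint start_key above 0.0035 m), for 0.1 s.
At the end, for the whole second after the job is handed in: Rocker on (over 0.35 of 0.40 rad), lid shut (under 0.02 rad), all three keys back up (under 1 mm in), every bystander within 20 mm of where it stood (value of joint rocker above 0.35 rad and value of joint lid below 0.02 rad and value of joint each of start_key, stop_key, release_key below 0.001 m and distance of each of tube_rack, staining_jar, oil_bottle, tally_counter, slide_box, petri_dish, beaker from where it was at the start of the episode below 0.02 m); the robot touches nothing.
It fails at once if the lid is shut while the rocker is still off (value of joint lid below 0.05 rad and value of joint rocker below 0.2 rad).
It fails at once if the start key is pressed while the rocker is off or the lid is not shut (value of joint start_key above 0.0025 m and (value of joint rocker below 0.2 rad or value of joint lid above 0.04 rad)).
It fails at once if the stop key or the release key is pressed (value of joint any of stop_key, release_key above 0.002 m).
It fails at once if the lid is raised wider open, or gripped or hooked from underneath (fingers on its liner) (value of joint lid above 0.87 rad or contact force between the fingers and lid_c0 above 0.5 N).
It fails at once if a bystander is lifted, carried or pushed away (distance of any of tube_rack, staining_jar, oil_bottle, tally_counter, slide_box, petri_dish, beaker from where it was at the start of the episode above 0.02 m).
It also fails if it takes over 54 s, if anything falls off the work surface, if the arm or the gripper's body presses on something with over 40 N, if the wrist force passes 120 N, or if a joint passes its speed limit or range.

### The arm

A 6-joint arm with a two-finger parallel gripper is mounted at the origin on the work surface. World frame = base frame: x ahead of the robot, y to its left, z up, the work surface at z = 0. Lengths are in mm, angles in rad, forces in N, time in s.
With the tool pointing down it reaches from about 275 to 975 mm from the base axis. Payload 8.4 kg.
Tool frame: the origin (TCP) lies midway between the tips of the shut fingers; the grasp point (between the pads) lies 19 mm behind it; z points along the fingers, y is the line along which they close (so a half turn about z gives the same grasp; the last joint's range is limited). The gripper opens to 92 mm and grips with 3 to 60 N. Pads are 20 mm wide; open, the fingers measure 128 mm over their backs; the gripper's body (75 mm by 189 mm) begins 69 mm behind the grasp point.
Start: joints at [1.267, 0.353, 1.633, -0, 1.155, -0.002], TCP at [185.773, 596.755, 214.583] pointing down, gripper open.
Joint ranges: [-2.63, 2.63], [-0.92, 2.1], [0.06, 2.66], [-1.3, 4.44], [0, 2.69], [-3.02, 3.02]. Speed limits (rad/s): [2.22, 2.22, 2.79, 3.14, 3.14, 3.14].

### API

Orientations are given as a 3x3 rotation matrix whose columns are the frame's x, y, z axes.
In Python, from bench import env gives the robot as it stands.
- The arm moves only by the tool drive_tool, never from a script. Its argument "steps" is a list of rows, each a list of 3 entries, a list of its own where there are three numbers: the opening, from 0 (shut) to 1 (fully open), then the shift along the tool's x, y, z in m, then the turn about the tool's z in rad. A call has 1 to 20 rows; each row is the pose to reach, as a shift and turn from the pose commanded when the call began, along the tool's axes at that moment; what a row does not reach only later rows make up. A row lasts 1/8 s, in which the tool goes at most 62.5 mm and 10.7 degrees, less where a joint would pass 70% of its speed; a pose out of reach is approached as far as the arm can. A call with a gripper value outside its range is refused whole. The fingers move at their own pace and stop on an object; the grip force is fixed at half the most. Time passes only in rows, so rows that repeat a pose let the fingers close. It gives the time, the measured TCP pose, the force, the opening and the grip force at its end, in the units of the state.
- env.observe(): the state, without advancing time (a new reading comes with each control period).
- env.capture(name): name is "scene" or "top" or "wrist"; returns (picture, depth): 480x640x3 uint8, blue, green, red; 480x640 float32, mm along the optical axis (not along the pixel's ray), 0 where there is no reading.
- env.camera_info(name): a dict with "intrinsics" (3x3 intrinsics, pixels), "distortion" ([k1, k2, p1, p2, k3] as OpenCV has them; the pictures are not rectified), "extrinsics" (4x4, takes a point from world to camera coordinates); the wrist camera has in their place "mount" (4x4, takes a point from camera to tool coordinates, whose origin is the TCP and whose axes are the flange's). Camera axes: x right, y down, z forward; pixel columns grow to the right and rows downward; lengths in mm; the calibration is good to about 2 mm. A picture is of the moment at which its call begins: read the wrist's pose just before it. camera_info takes no time and is no camera call.
- env.sign_off(): hands the job in; it is judged then, once.
The state is a dict: "clock": time; "joint_pos": joint angles; "joint_vel": joint speeds; "joint_torque": joint torques, N m; "ee_pos": TCP position; "tcp_rot": TCP orientation; "contact_force": force on the tool from outside, world axes, zero at the start; "ft_torque": the same for the moment, N m; "gripper_width": opening from 0.0 (shut) to 1.0 (fully open); "finger_force": force on a finger pad.
Only numpy, scipy, OpenCV 4.12 (cv2) and the standard library are available. Lean on these libraries where they do the work, as an engineer would, in place of code of your own. Each camera call takes 0.05 s, during which the arm holds its last target. There are 200 camera calls.

## Working session

There is one attempt and no reset: what is moved stays moved. The work goes in short steps, Python scripts to look and compute and a tool call to move; the robot and the scene stay as the last step left them, time stands still between calls to the robot, and variables do not carry over. Pictures are saved under pics/ and viewed, at most 10 in all, crops included, and the job is handed in when it is done.

Besides the shell and the picture viewer there is one more tool, called after "Request:" by a JSON object that holds its "op" and its "data". drive_tool: Moves the arm, as the interface text tells. Its arguments: {"type":"object","properties":{"steps":{"type":"array"}},"required":["steps"]}

```bash
mkdir -p pics; ls; python3 - <<'E'
from bench import env
import cv2,numpy as np
np.set_printoptions(precision=3,suppress=True)
o=env.observe();print(o['clock'],o['ee_pos'],o['tcp_rot'],o['contact_force'])
for n in('scene','top'):
    p,d=env.capture(n);cv2.imwrite(f'pics/{n}0.png',p);np.save(f'{n}0.npy',d)
    i=env.camera_info(n);print(n,i)
print(env.camera_info('wrist'))
E
```

```text
pics
0.0 [185.601 596.288 213.841] [[-0.955  0.297 -0.   ]
 [ 0.297  0.955 -0.001]
 [ 0.    -0.001 -1.   ]] [ 0.567  0.097 -0.926]
scene {'intrinsics': array([[498.108,   0.   , 321.859],
       [  0.   , 498.108, 240.818],
       [  0.   ,   0.   ,   1.   ]]), 'distortion': array([-0.14,  0.  ,  0.  ,  0.  ,  0.  ]), 'extrinsics': array([[   0.825,    0.565,   -0.007, -497.041],
       [   0.331,   -0.495,   -0.803,  -72.306],
       [  -0.457,    0.661,   -0.595, 1366.238],
       [   0.   ,    0.   ,    0.   ,    1.   ]])}
top {'intrinsics': array([[476.568,   0.   , 320.156],
       [  0.   , 476.568, 236.594],
       [  0.   ,   0.   ,   1.   ]]), 'distortion': array([0.022, 0.   , 0.   , 0.   , 0.   ]), 'extrinsics': array([[ -0.027,  -1.   ,   0.   ,  72.541],
       [ -0.979,   0.026,  -0.202, 585.338],
       [  0.202,  -0.005,  -0.979, 891.071],
       [  0.   ,   0.   ,   0.   ,   1.   ]])}
{'intrinsics': array([[347.184,   0.   , 321.462],
       [  0.   , 347.184, 240.514],
       [  0.   ,   0.   ,   1.   ]]), 'distortion': array([-0.034,  0.   ,  0.   ,  0.   ,  0.   ]), 'mount': array([[   0.001,   -0.958,   -0.286,   81.862],
       [   1.   ,    0.001,   -0.   ,   -0.891],
       [   0.   ,   -0.286,    0.958, -168.122],
       [   0.   ,    0.   ,    0.   ,    1.   ]])}
```

View pics/scene0.png

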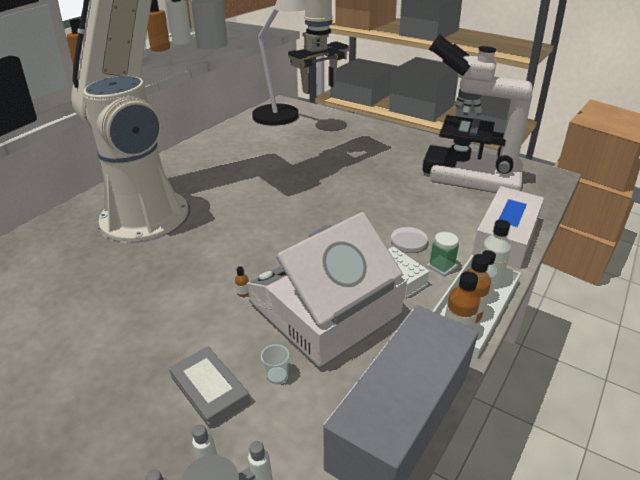

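View pics/top0.png

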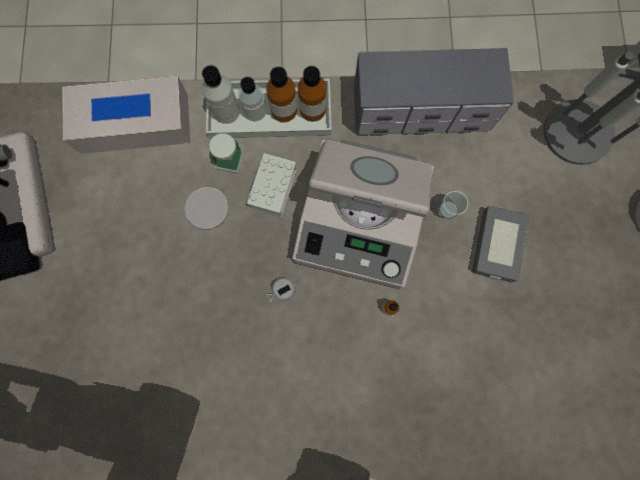

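The top view shows the panel: rocker about (314,243), release (340,257), stop (365,263) and start (391,269). The lid is half open behind it, the tally counter is at (284,289) and the oil bottle at (391,307). I'll zoom in and back-project.

```bash
cat > h.py <<'E'
import numpy as np,cv2
from bench import env
np.set_printoptions(precision=2,suppress=True)
def cam(n,o=None):
    i=env.camera_info(n)
    if n=='wrist':
        T=np.eye(4);T[:3,:3]=o['tcp_rot'];T[:3,3]=o['ee_pos'];T=T@i['mount']
    else: T=np.linalg.inv(i['extrinsics'])
    return i['intrinsics'],i['distortion'],T
def ray(c,uv):
    K,D,T=c
    r=cv2.undistortPoints(np.array(uv,float).reshape(-1,1,2),K,D).reshape(-1,2)
    return np.c_[r,np.ones(len(r))]@T[:3,:3].T,T[:3,3]
def pts(c,uv,z):   # z: depths
    d,o=ray(c,uv);return o+d*np.array(z,float).reshape(-1,1)
def proj(c,P):
    K,D,T=c;E=np.linalg.inv(T)
    return cv2.projectPoints(np.array(P,float).reshape(-1,1,3),cv2.Rodrigues(E[:3,:3])[0],E[:3,3],K,D)[0].reshape(-1,2)
def plane(c,uv,p,n):
    d,o=ray(c,uv);return o+d*(((p-o)@n)/(d@n))[:,None]
E
python3 - <<'E'
from h import *
p=cv2.imread('pics/top0.png')[135:295,285:445];cv2.imwrite('pics/crop0.png',cv2.resize(p,None,fx=3.75,fy=3.75,interpolation=cv2.INTER_CUBIC))
d=np.load('top0.npy');c=cam('top')
for u,v in [(314,243),(340,257),(365,263),(391,269),(330,243),(305,262),(400,278),(378,260),(340,272),(340,160),(400,190),(375,171)]:
    print(u,v,pts(c,[(u,v)],[d[v,u]])[0])
E
```

```text
314 243 [568.47  69.31  90.43]
340 257 [541.63  19.75  79.62]
365 263 [528.28 -27.83  82.11]
391 269 [514.55 -76.25  88.1 ]
330 243 [568.15  38.46  87.83]
305 262 [536.98  88.28  57.86]
400 278 [499.08 -95.6   69.02]
378 260 [533.54 -53.21  81.54]
340 272 [517.5   19.    40.55]
340 160 [708.01  17.36 163.45]
400 190 [639.32 -84.01 191.26]
375 171 [683.76 -45.2  167.34]
```

View pics/crop0.png

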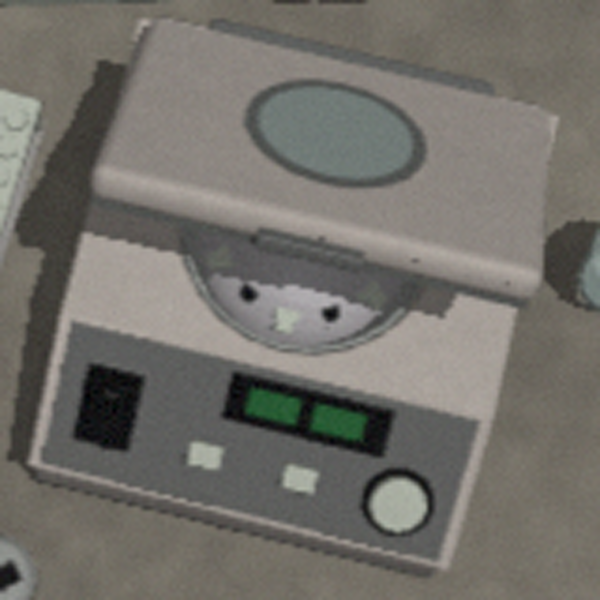

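The crop shows the rocker (centre 108,407), release (205,456), stop (300,479), start (398,502), and the panel front edge from (32,463) to (443,570). The lid's front edge runs from about (95,185) to (540,285). Next I'll work out the pose.

```bash
python3 - <<'E'
from h import *
c=cam('top'); f=lambda a:np.array(a,float)/3.75+[285,135]-[.37,.37]
e=plane(c,f([(33,463),(443,570)]),np.array([0,0,64.]),np.array([0,0,1.]));print('edge',e,np.linalg.norm(e[1]-e[0]))
y=(e[0]-e[1]);y/=np.linalg.norm(y)
yaw=np.arctan2(-y[0],y[1]);print('yaw edge',yaw)
m=e.mean(0)
def frame(yaw):
    X=np.array([np.cos(yaw),np.sin(yaw),0]);Y=np.array([-X[1],X[0],0]);s=.5
    return X,Y,X*np.cos(s)+np.array([0,0,np.sin(s)]),-X*np.sin(s)+np.array([0,0,np.cos(s)])
for it in range(2):
    X,Y,S,N=frame(yaw)
    px=f([(108,407),(205,455),(300,479),(398,502)])
    P=np.array([plane(c,px[i:i+1],m+N*h,N)[0] for i,h in enumerate((7,6,6,9))])
    print('yaw',yaw); print(np.c_[(P-m)@S,(P-m)@Y,(P-m)@N]); print(P)
    y=P[0]-P[3]; print('span',np.linalg.norm(y), 'yaw keys',np.arctan2(-y[0],y[1]))
    # whole colour-depth check of panel plane
d=np.load('top0.npy')
# lid plane by depth
v,u=np.mgrid[150:200,320:425];q=cv2.fillPoly(np.zeros((480,640),np.uint8),[f([(150,40),(540,130),(525,255),(110,165)]).astype(int)],1)
v,u=np.nonzero(q);Q=pts(c,np.c_[u,v],d[v,u]);Q=Q[d[v,u]>0];mu=np.median(Q,0)
w=np.linalg.svd(Q-mu,full_matrices=False)[2][2];w*=np.sign(w[2]);print('lid n',w,'c',mu,'angle',np.arccos(w[2]),'std',np.std((Q-mu)@w), 'yaw',np.arctan2(-w[1],-w[0]))
q=cv2.fillPoly(np.zeros((480,640),np.uint8),[f([(150,340),(220,355),(210,430),(150,430)]).astype(int)],1)
v,u=np.nonzero(q);Q=pts(c,np.c_[u,v],d[v,u]);print('panel resid',((Q-m)@N).mean(),((Q-m)@N).std())
# scene cam check: window, lid corners
o=m+X*120-[0,0,64];H=o+X*105+[0,0,105];print('origin',o,'hinge',H)
cs=cam('scene');print('proj lid hinge in scene',proj(cs,[H,P[3],P[0],m,e[0],e[1]]))
print('lid mid vs hinge',(mu-H)@X,(mu-H)@Y,mu[2]-H[2])
E
```

```text
edge [[ 544.4   110.71   64.  ]
 [ 482.72 -100.79   64.  ]] 220.3099306792443
yaw edge -0.28377270945656735
yaw -0.28377270945656735
[[ 42.66  78.12   7.  ]
 [ 30.31  23.86   6.  ]
 [ 30.64 -26.29   6.  ]
 [ 32.93 -77.08   9.  ]]
[[568.15  70.41  90.59]
 [543.02  21.23  83.8 ]
 [529.26 -26.99  83.96]
 [515.59 -75.91  87.69]]
span 155.5100735991164 yaw keys -0.344849485497698
yaw -0.28377270945656735
[[ 42.66  78.12   7.  ]
 [ 30.31  23.86   6.  ]
 [ 30.64 -26.29   6.  ]
 [ 32.93 -77.08   9.  ]]
[[568.15  70.41  90.59]
 [543.02  21.23  83.8 ]
 [529.26 -26.99  83.96]
 [515.59 -75.91  87.69]]
span 155.5100735991164 yaw keys -0.344849485497698
lid n [ 0.58 -0.16  0.8 ] c [675.6  -37.84 176.18] angle 0.6438432558452382 std 0.9030866357208598 yaw 2.868173956354713
panel resid 2.521238537062261 42.301738075258854
origin [628.76 -28.63   0.  ] hinge [729.56 -58.03 105.  ]
proj lid hinge in scene [[359.99 301.5 ]
 [266.26 272.56]
 [326.83 244.62]
 [289.7  260.81]
 [328.04 241.67]
 [247.5  281.86]]
lid mid vs hinge -57.45881524236141 4.272600079629777 71.17668323910777
```

Yaw comes out at about -0.284 and the lid angle at about 0.64. The tool is already almost aligned with the centrifuge, so I'll shut the gripper and hover over the panel for a close look.

Request:
{"op": "drive_tool", "data": {"steps": [[0,[-0.474,-0.466,0.014],-0.018],[0,[-0.474,-0.466,0.014],-0.018],[0,[-0.474,-0.466,0.014],-0.018],[0,[-0.474,-0.466,0.014],-0.018],[0,[-0.474,-0.466,0.014],-0.018],[0,[-0.474,-0.466,0.014],-0.018],[0,[-0.474,-0.466,0.014],-0.018],[0,[-0.474,-0.466,0.014],-0.018],[0,[-0.474,-0.466,0.014],-0.018],[0,[-0.474,-0.466,0.014],-0.018],[0,[-0.474,-0.466,0.014],-0.018],[0,[-0.474,-0.466,0.014],-0.018],[0,[-0.474,-0.466,0.014],-0.018],[0,[-0.474,-0.466,0.014],-0.018],[0,[-0.474,-0.466,0.014],-0.018],[0,[-0.474,-0.466,0.014],-0.018]]}}

```text
clock: 2.1
ee_pos: [499.7, 11.5, 200.7]
tcp_rot: [[-0.96, 0.279, 0.0], [0.279, 0.96, 0.0], [-0.0, 0.0, -1.0]]
contact_force: [-0.9, -0.4, 0.3]
gripper_width: 0.006
finger_force: 0.0
```

```bash
python3 - <<'E'
from h import *
import pickle
o=env.observe();p,d=env.capture('wrist');print(o['clock'],o['ee_pos'],o['tcp_rot'],o['contact_force'],o['gripper_width'])
cv2.imwrite('pics/w1.png',p);pickle.dump((o,d),open('w1.pkl','wb'))
c=cam('wrist',o);print(proj(c,[[568.15,70.41,90.59],[543,21.2,83.8],[529.3,-27,84],[515.6,-75.9,87.7],o['ee_pos']]))
E
```

```text
2.1 [499.69  11.52 200.7 ] [[-0.96  0.28  0.  ]
 [ 0.28  0.96  0.  ]
 [-0.    0.   -1.  ]] [-0.91 -0.39  0.27] 0.006224069923909464
[[408.57 293.19]
 [346.57 279.2 ]
 [290.05 279.54]
 [231.95 281.59]
 [323.1  297.72]]
```

View pics/w1.png

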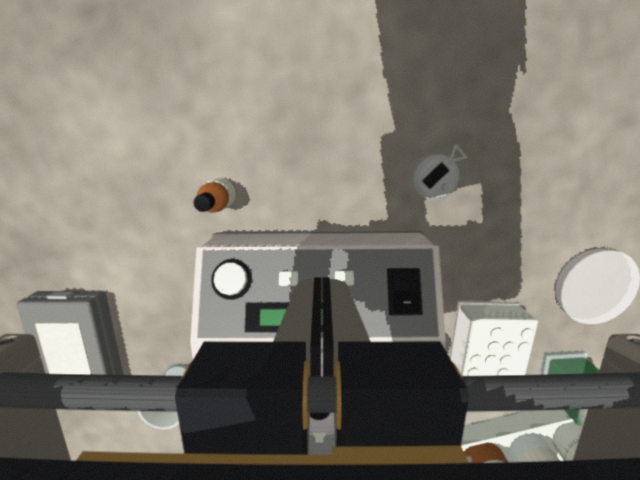

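Wrist view: start key at about (232,279), stop (288,278), release (343,279), rocker bezel at about (388–421, 268–313). The fingertip edge at (321,278) matches a tip half-width of 10 mm along tool x. Next I'll get the rocker outline and start key by mask.

```bash
python3 - <<'E'
from h import *
import pickle
o,d=pickle.load(open('w1.pkl','rb'));c=cam('wrist',o);g=cv2.imread('pics/w1.png').max(2)
r=(g[255:325,380:432]<45).astype(np.uint8)
n,l,s,ce=cv2.connectedComponentsWithStats(r);k=1+s[1:,4].argmax();x,y,w,h=s[k,:4]+np.array([380,255,0,0]) if False else (s[k,0]+380,s[k,1]+255,s[k,2],s[k,3]);print(x,y,w,h,ce[k]+[380,255],s[k,4])
cnt=cv2.findContours((l==k).astype(np.uint8),0,2)[0][0];box=cv2.boxPoints(cv2.minAreaRect(cnt))+[380,255];print(box)
w_=(g[260:300,212:252]>190).astype(np.uint8);n,l,s,ce=cv2.connectedComponentsWithStats(w_);k=1+s[1:,4].argmax();st=ce[k]+[212,260];print('start',st,s[k])
a=-.284;X=np.array([np.cos(a),np.sin(a),0]);Y=np.array([-X[1],X[0],0]);Z=np.array([0,0,1.])
S=X*np.cos(.5)+Z*np.sin(.5);N=-X*np.sin(.5)+Z*np.cos(.5);m=np.array([513.56,4.96,64])
f=lambda P:np.c_[(P-m)@S,(P-m)@Y,(P-m)@N]
for hh in (0,2,5.5,7):print(hh,'wrist',f(plane(c,box,m+N*hh,N)).tolist(),'top',f(plane(cam('top'),[(313.43,243.16)],m+N*hh,N)))
print('start w',plane(c,[st],m+9*N,N),f(plane(c,[st],m+9*N,N)))
# depth profile along rocker centre, both sides
for v in range(262,322,4):
    u=404;print(v,g[v,u],f(pts(c,[(u,v)],[d[v,u]]))[0],f(pts(c,[(427,v)],[d[v,427]]))[0])
p=cv2.imread('pics/w1.png')[255:325,375:435];cv2.imwrite('pics/rk.png',cv2.resize(np.clip(p*2.5,0,255).astype(np.uint8),None,fx=8,fy=8,interpolation=2))
E
```

```text
387 268 35 47 [404.   290.92] 1523
[[387. 268.]
 [421. 268.]
 [421. 314.]
 [387. 314.]]
start [229.22 278.35] [  2   3  31  32 767]
0 wrist [[19.468326019767932, 61.25695569285, -1.1148989680946129e-14], [19.445455124309262, 92.37350958362374, 3.9257514866645576e-14], [60.5867958608522, 90.1010886779323, 9.300592706180876e-15], [60.543653982708165, 59.79207835157803, 7.980796125894047e-14]] top [[40.33 78.59  0.  ]]
2 wrist [[19.732591053242125, 60.87586381572058, 1.9999999999999731], [19.70986581912355, 91.79424099108648, 2.000000000000012], [60.58918346007372, 89.53629279701649, 1.9999999999999463], [60.54631634615117, 59.42031606091206, 2.0000000000000604]] top [[40.99 78.46  2.  ]]
5.5 wrist [[20.195054861821898, 60.208953030744055, 5.500000000000049], [20.172584535048575, 90.78052095414627, 5.499999999999999], [60.59336175871128, 88.5479000054138, 5.499999999999979], [60.55097548217645, 58.76973205224659, 5.500000000000069]] top [[42.15 78.23  5.5 ]]
7 wrist [[20.393253636927543, 59.92313412289699, 7.000000000000036], [20.370892556159404, 90.34606950974336, 6.999999999999964], [
[... 206 characters left out ...]
79 [13.8  77.27 -0.89] [13.74 98.57 -1.14]
266 80 [17.51 77.07 -0.76] [17.42 98.41 -1.36]
270 17 [21.6  76.12  2.47] [21.28 97.78 -0.01]
274 22 [25.59 75.18  5.67] [25.06 97.22  1.08]
278 20 [28.9  75.61  3.21] [28.5  97.56 -0.74]
282 22 [32.46 75.51  2.93] [32.11 97.41 -0.96]
286 26 [36.19 74.85  5.01] [35.84 96.75  0.52]
290 18 [39.72 74.7   4.96] [39.35 96.85 -0.5 ]
294 11 [43.32 74.17  6.53] [42.91 96.77 -0.94]
298 15 [46.86 73.69  7.9 ] [46.49 96.47 -0.62]
302 86 [50.37 73.13  9.62] [50.06 96.06  0.05]
306 11 [53.8  72.85 10.15] [53.59 95.91 -0.13]
310 18 [57.17 73.15  8.24] [57.1  95.82 -0.51]
314 34 [60.56 74.26  2.88] [60.6  95.56 -0.33]
318 82 [64.03 74.7   0.33] [64.07 95.01  0.85]
```

View pics/rk.png

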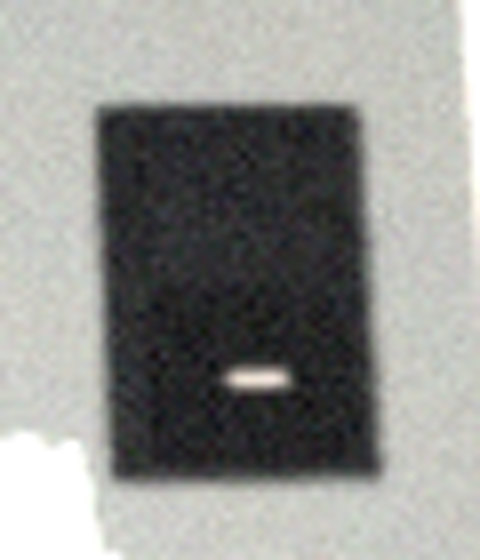

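Both views agree: the rocker axis is about 40 mm up the slope, y about 77. I'll go above the far half and stop at z about 112.

Request:
{"op": "drive_tool", "data": {"steps": [[0,[-0.0467,0.0746,0.03],0],[0,[-0.0467,0.0746,0.03],0],[0,[-0.0467,0.0746,0.06],0],[0,[-0.0467,0.0746,0.088],0],[0,[-0.0467,0.0746,0.088],0],[0,[-0.0467,0.0746,0.088],0]]}}

```text
clock: 2.9
ee_pos: [566.1, 69.6, 113.5]
tcp_rot: [[-0.96, 0.28, 0.001], [0.28, 0.96, 0.0], [-0.001, 0.0, -1.0]]
contact_force: [0.6, -0.3, -0.0]
gripper_width: 0.004
finger_force: 0.0
```

Request:
{"op": "drive_tool", "data": {"steps": [[0,[0,0,0.006],0],[0,[0,0,0.012],0],[0,[0,0,0.014],0],[0,[0,0,0.016],0],[0,[0,0,0.018],0],[0,[0,0,0.018],0]]}}

```text
clock: 3.65
ee_pos: [566.0, 69.5, 94.9]
tcp_rot: [[-0.96, 0.28, 0.001], [0.28, 0.96, 0.0], [-0.001, 0.0, -1.0]]
contact_force: [0.2, -0.1, 3.8]
gripper_width: 0.007
finger_force: 1.4
```

Request:
{"op": "drive_tool", "data": {"steps": [[0,[0,0,0.001],0],[0,[0,0,0.002],0],[0,[0,0,0.002],0]]}}

```text
clock: 4.03
ee_pos: [566.3, 69.5, 93.1]
tcp_rot: [[-0.96, 0.28, 0.002], [0.28, 0.96, 0.0], [-0.001, 0.0, -1.0]]
contact_force: [0.5, -0.3, 5.1]
gripper_width: 0.006
finger_force: 2.6
```

Request:
{"op": "drive_tool", "data": {"steps": [[0,[0,0,0.001],0],[0,[0,0,0.0015],0],[0,[0,0,0.0015],0]]}}

```text
clock: 4.4
ee_pos: [566.6, 69.4, 92.7]
tcp_rot: [[-0.96, 0.28, 0.002], [0.28, 0.96, 0.0], [-0.002, 0.001, -1.0]]
contact_force: [-2.7, -1.3, 16.5]
gripper_width: 0.005
finger_force: 8.0
```

The force jumped at z 92.7, against 92.9 expected for the stop. I'll press slightly more, then go up and check.

Request:
{"op": "drive_tool", "data": {"steps": [[0,[0,0,0.0008],0],[0,[0,0,0.0008],0],[0,[0,0,-0.03],0],[0,[0.03,0,-0.09],0],[0,[0.047,-0.03,-0.108],0],[0,[0.047,-0.0746,-0.108],0],[0,[0.047,-0.0746,-0.108],0],[0,[0.047,-0.0746,-0.108],0]]}}

```text
clock: 5.4
ee_pos: [499.7, 11.2, 198.9]
tcp_rot: [[-0.96, 0.281, -0.0], [0.281, 0.96, 0.0], [0.0, 0.0, -1.0]]
contact_force: [-0.6, -0.3, 0.2]
gripper_width: 0.004
finger_force: 0.0
```

```bash
python3 - <<'E'
from h import *
o=env.observe();p,d=env.capture('wrist');c=cam('wrist',o);print(o['clock'],o['ee_pos'],o['contact_force'])
a=-.284;X=np.array([np.cos(a),np.sin(a),0]);Y=np.array([-X[1],X[0],0]);Z=np.array([0,0,1.])
S=X*np.cos(.5)+Z*np.sin(.5);N=-X*np.sin(.5)+Z*np.cos(.5);m=np.array([513.56,4.96,64])
K=m+40*S+76*Y+5*N
for s in range(18,66,4):
    q=[proj(c,[m+s*S+y*Y+6*N])[0] for y in (72,74,76,78,80)]
    h=[(pts(c,[np.round(t)],[d[int(round(t[1])),int(round(t[0]))]])[0]-m)@N for t in q];print(s,np.median(h))
# lid plane from top view
pt,dt=env.capture('top');cv2.imwrite('pics/t2.png',pt)
E
```

```text
5.4 [499.68  11.19 198.93] [-0.64 -0.28  0.21]
18 -0.402651291295577
22 3.219499865623725
26 10.725231893408557
30 8.069018059624991
34 6.03888585925914
38 5.1538632836642115
42 3.698009790298598
46 4.202030353939742
50 4.089521467682031
54 3.3651328215189356
58 1.6144666685760383
62 -0.55875238002591
```

The rocker is on: the far half is now parallel to the panel at about 4 mm, and the near half is raised about 0.43 rad. Now the lid: up, over, and down onto its top.

Request:
{"op": "drive_tool", "data": {"steps": [[0,[0,0,-0.055],0],[0,[0,0,-0.055],0],[0,[-0.155,-0.002,-0.055],0],[0,[-0.155,-0.002,-0.055],0],[0,[-0.155,-0.002,-0.055],0],[0,[-0.155,-0.002,-0.055],0],[0,[-0.155,-0.002,-0.03],0],[0,[-0.155,-0.002,-0.02],0],[0,[-0.155,-0.002,-0.01],0],[0,[-0.155,-0.002,0.0],0],[0,[-0.155,-0.002,0.005],0]]}}

```text
clock: 6.88
ee_pos: [648.0, -34.2, 194.3]
tcp_rot: [[-0.96, 0.28, 0.001], [0.28, 0.96, -0.0], [-0.001, 0.0, -1.0]]
contact_force: [-0.5, -0.2, 5.2]
gripper_width: 0.003
finger_force: 1.9
```

Request:
{"op": "drive_tool", "data": {"steps": [[0,[0,0,0.006],0],[0,[0,0,0.012],0],[0,[0,0,0.018],0],[0,[0,0,0.024],0],[0,[0,0,0.03],0],[0,[0,0,0.036],0],[0,[0,0,0.042],0],[0,[0,0,0.048],0],[0,[0,0,0.054],0],[0,[0,0,0.06],0],[0,[0,0,0.062],0],[0,[0,0,0.062],0]]}}

```text
clock: 8.38
ee_pos: [647.7, -34.4, 131.5]
tcp_rot: [[-0.96, 0.28, -0.0], [0.28, 0.96, -0.0], [0.0, -0.0, -1.0]]
contact_force: [-0.3, 0.3, -0.7]
gripper_width: 0.007
finger_force: 0.0
```

Request:
{"op": "drive_tool", "data": {"steps": [[0,[0,0,0.001],0],[0,[0,0,0.002],0],[0,[0,0,0.003],0],[0,[0,0,0.003],0]]}}

```text
clock: 8.88
ee_pos: [647.6, -34.3, 129.1]
tcp_rot: [[-0.96, 0.28, -0.0], [0.28, 0.96, 0.0], [0.0, -0.0, -1.0]]
contact_force: [-2.6, 0.0, 3.7]
gripper_width: 0.005
finger_force: 1.8
```

Request:
{"op": "drive_tool", "data": {"steps": [[0,[0,0,0.001],0],[0,[0,0,0.002],0],[0,[0,0,0.002],0],[0,[0,0,0.002],0]]}}

```text
clock: 9.38
ee_pos: [647.5, -34.3, 128.4]
tcp_rot: [[-0.96, 0.28, -0.0], [0.28, 0.96, 0.0], [0.0, -0.0, -1.0]]
contact_force: [-6.6, 0.7, 14.0]
gripper_width: 0.008
finger_force: 7.5
```

Request:
{"op": "drive_tool", "data": {"steps": [[0,[0,0,0.001],0],[0,[0,0,0.001],0],[0,[0,0,0.001],0],[0,[0,0,-0.05],0],[0,[0,0,-0.07],0],[0,[0.124,-0.078,-0.07],0],[0,[0.124,-0.078,-0.07],0],[0,[0.124,-0.078,-0.07],0],[0,[0.124,-0.078,-0.06],0],[0,[0.124,-0.078,-0.06],0]]}}

```text
clock: 10.62
ee_pos: [507.4, -74.3, 186.1]
tcp_rot: [[-0.96, 0.28, -0.001], [0.28, 0.96, 0.0], [0.001, 0.0, -1.0]]
contact_force: [-0.1, 0.3, 0.8]
gripper_width: 0.006
finger_force: 0.0
```

```bash
python3 - <<'E'
from h import *
o=env.observe();print(o['clock'],o['ee_pos'],o['contact_force'])
p,d=env.capture('top');c=cam('top');cv2.imwrite('pics/t3.png',p)
a=-.284;X=np.array([np.cos(a),np.sin(a),0]);Y=np.array([-X[1],X[0],0]);H=np.array([729.6,-58,105])
uv=[]
for i in range(10,140,10):
    L=[]
    for j in list(range(-90,91,10)):
        u,v=np.round(proj(c,[H-i*X+j*Y+[0,0,23]])[0]).astype(int);L.append(pts(c,[(u,v)],[d[v,u]])[0][2])
    print(i,np.round(np.median(L),1),end='; ')
w=cv2.imread('pics/t3.png')[120:330,260:480];cv2.imwrite('pics/t3c.png',cv2.resize(w,None,fx=2.7,fy=2.7))
E
```

```text
10.625 [507.43 -74.32 186.11] [-0.06  0.31  0.78]
10 127.6; 20 128.3; 30 127.9; 40 129.9; 50 127.4; 60 128.7; 70 128.7; 80 128.6; 90 127.4; 100 128.7; 110 128.1; 120 128.4; 130 130.0;
```

View pics/t3c.png

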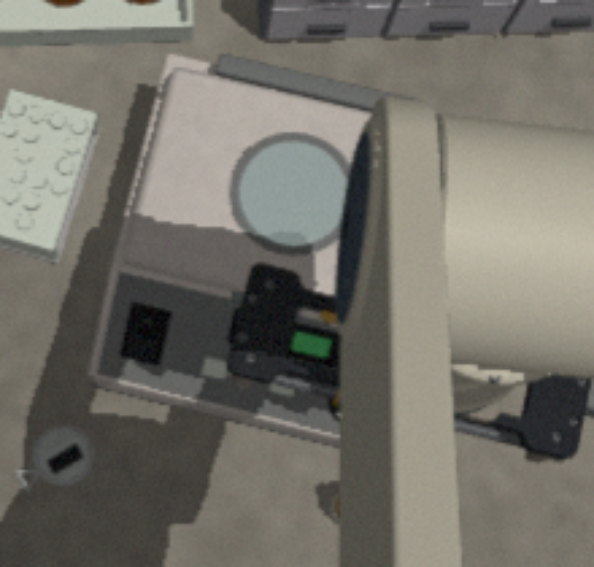

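The crop shows the lid flat at about 128 mm along its whole length, so it is shut, and the rocker and counter are in place. Now I'll press the start key.

Request:
{"op": "drive_tool", "data": {"steps": [[0,[0.001,0,0.04],0],[0,[0.001,0,0.08],0],[0,[0.001,0,0.093],0],[0,[0.001,0,0.097],0],[0,[0.001,0,0.098],0],[0,[0.001,0,0.098],0]]}}

```text
clock: 11.42
ee_pos: [506.8, -74.3, 90.1]
tcp_rot: [[-0.96, 0.28, 0.002], [0.28, 0.96, -0.0], [-0.002, 0.0, -1.0]]
contact_force: [-0.1, -0.7, 0.6]
gripper_width: 0.006
finger_force: 0.0
```

Request:
{"op": "drive_tool", "data": {"steps": [[0,[0,0,0.001],0],[0,[0,0,0.002],0],[0,[0,0,0.003],0],[0,[0,0,0.003],0]]}}

```text
clock: 11.92
ee_pos: [506.3, -74.3, 86.3]
tcp_rot: [[-0.96, 0.28, 0.001], [0.28, 0.96, -0.0], [-0.001, 0.0, -1.0]]
contact_force: [0.2, -0.7, 1.4]
gripper_width: 0.005
finger_force: 0.9
```

Request:
{"op": "drive_tool", "data": {"steps": [[0,[0,0,0.001],0],[0,[0,0,0.002],0],[0,[0,0,0.003],0],[0,[0,0,0.003],0]]}}

```text
clock: 12.42
ee_pos: [506.1, -74.2, 83.1]
tcp_rot: [[-0.96, 0.28, 0.0], [0.28, 0.96, -0.0], [-0.0, 0.0, -1.0]]
contact_force: [0.5, -0.5, 4.3]
gripper_width: 0.006
finger_force: 1.8
```

Request:
{"op": "drive_tool", "data": {"steps": [[0,[0,0,0.001],0],[0,[0,0,0.002],0],[0,[0,0,0.002],0]]}}

```text
clock: 12.8
ee_pos: [506.3, -74.3, 81.2]
tcp_rot: [[-0.96, 0.28, 0.001], [0.28, 0.96, -0.0], [-0.001, 0.0, -1.0]]
contact_force: [0.1, -0.2, 6.7]
gripper_width: 0.007
finger_force: 2.4
```

Request:
{"op": "drive_tool", "data": {"steps": [[0,[0,0,0.001],0],[0,[0,0,0.0015],0],[0,[0,0,0.0015],0],[0,[0,0,0.0015],0]]}}

```text
clock: 13.3
ee_pos: [506.5, -74.3, 80.7]
tcp_rot: [[-0.96, 0.28, 0.001], [0.28, 0.96, -0.0], [-0.001, 0.0, -1.0]]
contact_force: [-2.9, -0.4, 16.8]
gripper_width: 0.002
finger_force: 8.2
```

The key hit its hard stop after about 6 mm of sprung travel. I'll retreat clear and check.

Request:
{"op": "drive_tool", "data": {"steps": [[0,[0,0,-0.02],0],[0,[0.0,0,-0.08],0],[0,[0.05,0,-0.13],0],[0,[0.08,0.07,-0.13],0],[0,[0.08,0.08,-0.13],0],[0,[0.08,0.08,-0.13],0]]}}

```text
clock: 14.05
ee_pos: [450.8, 26.2, 209.3]
tcp_rot: [[-0.961, 0.277, -0.001], [0.277, 0.961, 0.0], [0.001, -0.0, -1.0]]
contact_force: [-0.4, 0.2, -0.5]
gripper_width: 0.001
finger_force: 0.0
```

```bash
python3 - <<'E'
from h import *
o=env.observe();print(o['clock'],o['ee_pos'],o['contact_force'])
p,d=env.capture('wrist');c=cam('wrist',o);cv2.imwrite('pics/w4.png',p)
a=-.284;X=np.array([np.cos(a),np.sin(a),0]);Y=np.array([-X[1],X[0],0]);Z=np.array([0,0,1.])
S=X*np.cos(.5)+Z*np.sin(.5);N=-X*np.sin(.5)+Z*np.cos(.5);m=np.array([513.56,4.96,64])
for n,s,y in(('start',31,-78.5),('stop',30,-26),('rel',30,24),('rockfar',50,77),('panel',31,-50),('rocknear',28,77)):
    h=[]
    for ds in(-3,0,3):
        for dy in(-4,-2,0,2,4):
            u,v=np.round(proj(c,[m+(s+ds)*S+(y+dy)*Y+6*N])[0]).astype(int);h.append((pts(c,[(u,v)],[d[v,u]])[0]-m)@N)
    print(n,np.median(h))
L=[]
H=np.array([729.6,-58,105])
for i in (30,60,90,120,140):
    u,v=np.round(proj(c,[H-i*X+80*Y+[0,0,23]])[0]).astype(int)
    if 0<=v<480 and 0<=u<640: print('lid',i,pts(c,[(u,v)],[d[v,u]])[0][2])
E
```

```text
14.05 [450.83  26.17 209.35] [-0.38  0.16 -0.49]
start 6.910534621856605
stop 205.84146620359874
rel 206.37949074678977
rockfar 257.60207231191515
panel -0.7618657699707917
rocknear 8.914558704955699
lid 60 331.8589129790199
lid 90 322.0227977444732
lid 120 320.114444635832
lid 140 319.1403501817243
```

View pics/w4.png

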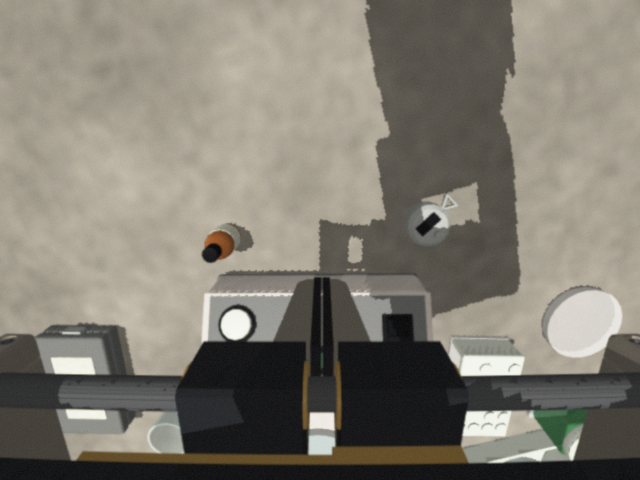

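The wrist view shows the start key (236,323) back up, about 7.7 mm proud. The rocker's near half is raised (398,325), and the bottle and counter are standing as before. I'll hand it in.

```bash
python3 -c "
from bench import env
print(env.sign_off())"
```

```text
the job is handed in; nothing more can be done
None
```

I switched the rocker on, pushed the lid fully shut, then pressed the start key to its stop and released it; the job is handed in, with no verdict returned.

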